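# Back the ratchet painting turntable off to its mark

## Robot

A 7-joint arm with a two-finger parallel gripper is mounted at the origin on the work surface. World frame = base frame: x ahead of the robot, y to its left, z up, the work surface at z = 0. Lengths are in mm, angles in degrees, forces in N, time in s.
With the tool pointing down it reaches from about 425 to 875 mm from the base axis. Payload 9.9 kg.
Tool frame: the origin (TCP) lies at the very end of the fingers, on their centre line; the grasp point (between the pads) lies 19 mm behind it (bot.tcp_to_grasp is the distance from the TCP to the grasp point, in mm); z points along the fingers, y is the line along which they close (so a half turn about z gives the same grasp; the last joint's range is limited). The gripper opens to 85 mm and grips with 20 to 120 N. Pads are 22 mm wide; open, the fingers measure 114 mm over their backs; the gripper's body (76 mm by 85 mm) begins 54 mm behind the grasp point. The pads swing forward as they close: fully open they stand 13 mm farther back than shut.
Start: joints at [68.022, 32.985, 1.427, 82.34, -0.859, 64.687, -3.237], TCP at [199.352, -644.894, 231.289] pointing down, gripper open.
Joint ranges: [-157.87, 157.87], [-19.46, 123.44], [-87.15, 90], [11.01, 140.99], [-62.26, 242.26], [9.8, 113.94], [-161.44, 161.44]. Speed limits (degrees/s): [127.2, 127.2, 172.46, 172.46, 180, 180, 180].

## Interface

Orientations are given as a 3x3 rotation matrix whose columns are the frame's x, y, z axes.
In Python, from station import bot gives the robot as it stands.
- The arm moves only by the tool move_arm, never from a script. Its argument "motion" is one flat list of numbers, 6 for each row, row after row: the shift along the tool's x, y, z in cm, then the turn, a rotation vector about the tool's x, y, z in rad. In form: [dx, dy, dz, rx, ry, rz, dx, dy, dz, rx, ry, rz, ...]. A call has exactly 5 rows; each row shifts and turns the commanded pose from where the row before left it, along the tool's axes as they then stand; what a row does not reach is not made up. A row lasts 1/10 s, in which the tool goes at most 50 mm and 8.59 degrees, less where a joint would pass 70% of its speed; a pose out of reach is approached as far as the arm can. A call is refused whole if a number of a shift passes 5 or a number of a turn 0.15, either way. A call with a gripper value outside its range is refused whole. "jaw" is the closure, from 0 (fully open) to 1 (shut), set as the call begins (left out, the last holds). The fingers move at their own pace and stop on an object; "squeeze" is the grip in N (left out, the last holds). Time passes only in rows, so rows that do not move let the fingers close, or fill a call up. It gives the time, the measured TCP pose, the force, the opening and the grip force at its end, in the units of the state.
- bot.read_state(): the state, without advancing time (a new reading comes with each control period).
- bot.grab_frame(name): name is "side" or "top"; returns a dict with "img" (480x640x3 uint8, red, green, blue), "depth" (480x640 float32, mm along the optical axis (not along the pixel's ray), 0 where there is no reading), "intrinsics" (3x3 intrinsics, pixels), "rvec" (rotation vector, rad) and "tvec" (3), from world to camera coordinates, as OpenCV has them. Camera axes: x right, y down, z forward; pixel columns grow to the right and rows downward; lengths in mm; the calibration is good to about 2 mm. A picture is of the moment at which its call begins.
- bot.sign_off(): hands the job in; it is judged then, once.
The state is a dict: "time_s": time; "joint_pos": joint angles; "qd": joint speeds; "tau": joint torques, N m; "ee_pos": TCP position; "tcp_rot": TCP orientation; "wrist_force": force on the tool from outside, world axes, zero at the start; "moment": the same for the moment, N m; "gripper_width": finger opening in mm; "grip_force": force on a finger pad.
Only numpy, scipy, OpenCV 4.12 (cv2) and the standard library are available. Lean on these libraries where they do the work, as an engineer would, in place of code of your own. Each camera call takes 0.05 s, during which the arm holds its last target. There are 200 camera calls.

## Task

Turn the ratchet turntable back so that the next side of the cast faces the painter: throw the red-handled pawl right over onto its rest, turn the disc back (clockwise from above) by its black handle until its white mark is almost at the brass pointer, and drop the pawl into that notch. Then draw the disc gently back until you feel the pawl catch and hold a light pull of about 15 N at the handle for half a second (much more would bend the pawl), and let go with the pawl down and the mark beside the pointer. Do not touch the freshly painted cast, and leave the paint pots, bottle and brush alone.

Things in the scene. Friction and masses are not known exactly. Their poses are not given: they have to be found in the camera images.
- stand: Blue base plate of the turntable, 255 mm (its x) by 280 mm (its y, from -155 to +125) by 18 mm, fixed to the table; origin on the table under the disc's axle, z up. The dark steel disc above it turns about the vertical through this origin: radius 112 mm, top at z = 58 mm. All 'stand frame' numbers below are in this frame.
- axle (a point): Point on the disc's axis at the level of the disc's top (58 mm above the table); its axes are those of the stand.
- wheel (a joint): Turn of the disc, rad; counter-clockwise from above (forward, the way the ratchet lets it go) is positive. 0.15 = white mark exactly at the pointer. Starts at 0.95 to 1.6; end stops at -0.10 and 2.3. Friction 0.12 N m (1.7 N at the handle): it stays where it is left. With the pawl down it cannot go back past a notch.
- handle (a point): Black upright round handle on the disc, 18 mm diameter, from the disc's top (58 mm above the table) to 116 mm; the point lies on its axis 94 mm above the table. Its axis is 70 mm from the disc's axis; in the stand frame it stands at the angle (from +x, counter-clockwise) 0.55 rad + joint wheel. It does not spin, but slips in a grasp.
- mark (a point): Outer end of the white radial stripe on the disc's top, at the rim (radius 112 mm); stand-frame angle -0.674 rad + joint wheel.
- pointer (a point): Where the mark has to stand: point on the rim circle beside the fixed brass pointer with a red tip (68 mm high), stand-frame angle -30 degrees.
- pawl (a joint): Lift of the pawl, rad: about 0.02 = fully down in a notch (up to 0.12 on a ramp or tooth), grows as its tip is lifted; below 1.57 it falls down by its weight (slowly, damped), beyond it falls over to its rest at 1.95 (112 degrees). It moves freely otherwise and weighs about 130 g.
- hinge (a point): Middle of the pawl's hinge pin, 80 mm above the table, at stand frame (-80, -98) mm. The pin lies along the stand's y. From it the pawl lies towards the stand's +x; its tip swings up and over towards -x. Blue cheeks, 34 mm long and 6 mm thick, stand 12 mm to either side (centres), up to 92 mm above the table.
- lift_bar (a point): Point to hold on the pawl's red lift bar: round, 12 mm thick, parallel to the pin and 80 mm from it, standing out 48 mm from the arm's side towards the stand's -y; the point is 24 mm out. Pawl down: 80 mm above the table, stand frame (0, -130) mm, clear of the disc. Pinched from above (fingers on its +x and -x sides) it turns in the grasp as it is carried round the pin.
- nib: Steel tooth at the tip of the pawl, 8 x 14 x 21 mm; origin on the hinge pin. It drops between the disc's 18 steel ratchet teeth (20 degrees apart, radius 88 to 108 mm, 9 mm high, upright on the side that meets the nib, ramps behind). The teeth are not quite in line with the mark: the right notch holds the disc somewhere at joint wheel 0.07 to 0.23; a pawl dropped at 0.26 to 0.38 falls into it.
- cast: Freshly painted ammonite cast, 64 mm across and 38 mm high with its wooden block, fixed on the middle of the disc; origin at the disc's top. Not to be touched.
- white_tub: White paint pot, 64 mm across, 75 mm high, loose; origin under its middle. Leave alone.
- red_tub: Red paint pot with a black lid, 60 mm across, 70 mm high, loose; origin under its middle. Leave alone.
- yellow_bottle: Yellow paint bottle with a green cap, 40 mm across, 105 mm high, loose; origin under its middle. Leave alone.
- paint_brush: Paint brush lying on the table, handle to its -x; origin under its middle. Leave alone.

How it is judged (in metres and radians):
On the way, in this order (a step that is already met when the one before it is completed fails the run):
1. the pawl is thrown over onto its rest (value of joint pawl above 1.75 rad), for 0.2 s.
2. with the pawl lifted, the disc is turned back into the last notch (value of joint pawl above 1 rad and value of joint wheel below 0.45 rad), for 0.1 s.
3. the pawl is down in the notch at the mark and the disc is drawn back on it with at least 6 N at the pawl (10 N at the handle) (value of joint pawl below 0.06 rad and value of joint wheel between 0.04 and 0.26 rad and contact force between nib and anything else above 6 N), for 0.3 s.
At the end, for the whole second after the job is handed in: The pawl is down in the notch (joint below 0.06 rad), the white mark stands within 0.11 rad (6 degrees, 12 mm at the rim) of the pointer and the disc is at rest (value of joint pawl below 0.06 rad and value of joint wheel between 0.04 and 0.26 rad and velocity of joint wheel between -0.05 and 0.05 rad/s); the robot touches nothing.
It fails at once if the pawl is loaded with more than 16 N (about 24 N at the handle) (contact force between nib and anything else above 16 N).
It fails at once if the robot touches the wet cast (contact force between any of the fingers, the arm and cast above 0.3 N).
It fails at once if a paint pot, the bottle or the brush is moved by more than 15 mm (distance of any of white_tub, red_tub, yellow_bottle, paint_brush from where it was at the start of the episode above 0.015 m).
It also fails if it takes over 72 s, if anything falls off the work surface, if the arm or the gripper's body presses on something with over 40 N, if the wrist force passes 120 N, or if a joint passes its speed limit or range.

## Working session

There is one attempt and no reset: what is moved stays moved. The work goes in short steps, Python scripts to look and compute and a tool call to move; the robot and the scene stay as the last step left them, time stands still between calls to the robot, and variables do not carry over. Pictures are saved under pics/ and viewed, at most 10 in all, crops included, and the job is handed in when it is done.

Besides the shell and the picture viewer there is one more tool, called after "Request:" by a JSON object that holds its "op" and its "data", one argument or row to a line. move_arm: Moves the arm, as the interface text tells. Its arguments: {"type":"object","properties":{"motion":{"type":"array"},"jaw":{"type":"number"},"squeeze":{"type":"number"}},"required":["motion"]}

```bash
mkdir -p pics; cat > h.py <<'E'
import numpy as np, cv2
from station import bot
def grab(n):
    f=bot.grab_frame(n); R=cv2.Rodrigues(np.array(f['rvec'],float))[0]; return f,R,np.array(f['tvec'],float).ravel(),np.array(f['intrinsics'],float)
def cloud(n):
    f,R,t,K=grab(n); v,u=np.mgrid[:480,:640]; d=f['depth']
    c=np.stack([(u-K[0,2])/K[0,0]*d,(v-K[1,2])/K[1,1]*d,d],-1)
    return f['img'],(c-t)@R,d>0
E
python3 - <<'E'
from h import *
for n in('top','side'):
    im,P,ok=cloud(n); cv2.imwrite(f'pics/{n}0.png',im[...,::-1]); np.savez(f'{n}0.npz',im=im,P=P,ok=ok)
s=bot.read_state(); print(s)
E
```

```text
{'time_s': 0.1, 'joint_pos': array([68.02122648, 33.02716413,  1.42186161, 82.37952761, -0.8609808 ,
       64.68601591, -3.23775556]), 'qd': array([ 0.00571155, -0.10555696,  0.08288504, -0.09911772,  0.13904222,
        0.00842576, -0.00822772]), 'tau': array([ 8.63106747e-03, -7.67290878e+01,  2.25855432e+00, -2.86601347e+01,
        1.58281991e-02,  8.60659493e-03, -1.11372117e-05]), 'ee_pos': array([ 199.26880542, -644.5131939 ,  230.54902769]), 'tcp_rot': array([[ 9.55383755e-01,  2.95367017e-01, -4.53396122e-04],
       [ 2.95367364e-01, -9.55382786e-01,  1.36126423e-03],
       [-3.10942960e-05, -1.43444815e-03, -9.99998971e-01]]), 'wrist_force': array([ 0.78450152,  0.19078496, -0.08424777]), 'moment': array([ 0.01232649, -0.013129  ,  0.0501886 ]), 'grip_force': 0.0, 'gripper_width': 85.34440721250365}
```

View pics/top0.png

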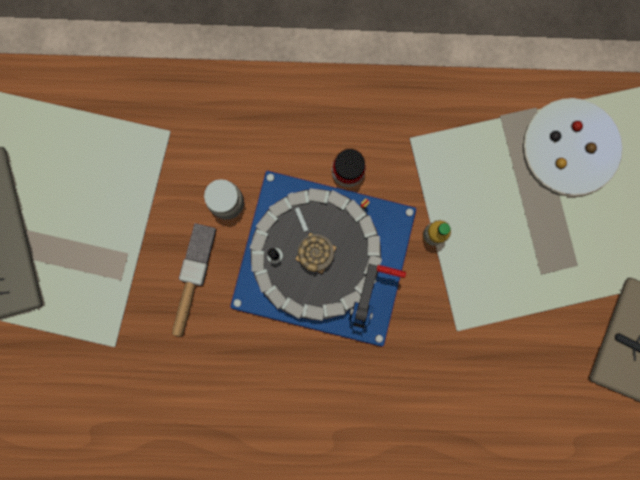

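View pics/side0.png

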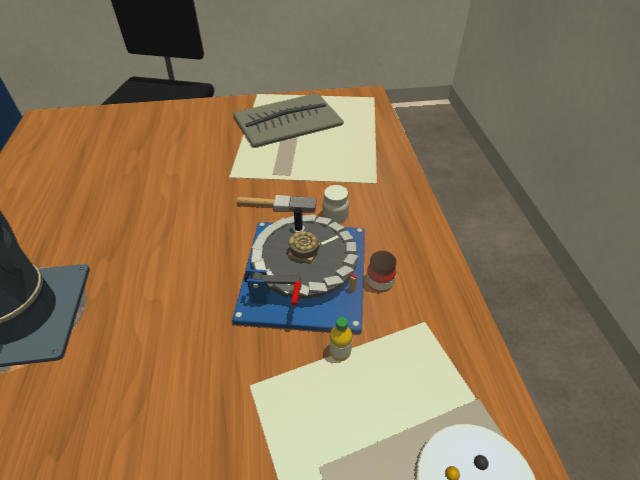

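The top view shows the disc's centre near (316,252), the black handle at (275,255), the white mark at (302,218), the red lift bar at (391,272), the hinge at (360,318) and the pointer at (364,204). So stand +x points up in the image. The side view agrees.

```bash
cat > fit.py <<'E'
from h import *
for n in('top','side'):
    z=np.load(n+'0.npz'); im,P,ok=z['im'].astype(int),z['P'],z['ok']
    r,g,b=im[...,0],im[...,1],im[...,2]
    m=ok&(b>r*2)&(b>g*1.4)&(b>50)&(abs(P[...,2]-18)<6)
    q=P[m][:,:2].astype(np.float32); q=q[np.all(abs(q-np.median(q,0))<220,1)]
    print(n,'plate',cv2.minAreaRect(q),len(q), np.median(P[m][:,2]))
    m=ok&(r>130)&(g<50)&(b<50)&(P[...,2]>70)&(P[...,2]<100)
    q=P[m]; print('red',q.mean(0),q.min(0),q.max(0),cv2.minAreaRect(q[:,:2].astype(np.float32)))
    d=np.hypot(*(P[...,:2]-np.array([600,0])).transpose(2,0,1))
    c=P[ok&(P[...,2]>100)&(P[...,2]<125)&(r<70)&(g<70)&(b<70)]
    print('handle?',len(c),np.median(c,0) if len(c) else 0)
z=np.load('top0.npz');P=z['P']
for nm,u,v in [('s1',270,177),('s2',410,212),('s3',379,339),('s4',237,303),('cast',316,252),('hand',273,253),('mark',298,209),('white',221,195),('redt',349,162),('yel',441,230),('pt',365,204),('bar',404,273),('bar0',378,269),('br1',201,240),('br2',180,332)]: print(nm,P[v,u].round(0))
E
python3 fit.py
```

```text
top plate ((586.775634765625, 28.167221069335938), (275.7749938964844, 251.7375946044922), 77.43463897705078) 7075 17.75598072487565
red [562.92312953 -83.26370922  90.95341536] [ 553.95718135 -106.03350983   70.66334875] [673.68908884 -33.94762901  96.21164002] ((605.7229614257812, -56.253807067871094), (138.6726837158203, 35.18192672729492), 32.405433654785156)
handle? 91 [584.61263252 112.86715655 115.12200973]
side plate ((576.5950927734375, 20.708038330078125), (273.549560546875, 250.74972534179688), 80.46236419677734) 3570 16.915292855309943
red [559.61074788 -86.56558749  89.80629084] [ 550.69820874 -110.20475951   86.37794572] [567.91876841 -62.3535108   93.45073773] ((559.6887817382812, -86.20458984375), (48.600460052490234, 10.523412704467773), 78.1480712890625)
handle? 1145 [ 69.63729838 105.46593447 112.22686062]
s1 [728. 128.  18.]
s2 [ 671. -123.   20.]
s3 [446. -72.  23.]
s4 [502. 178.  22.]
cast [590.  42.  87.]
hand [584. 111. 117.]
mark [666.  75.  58.]
white [683. 205.  79.]
redt [748. -10.  70.]
yel [ 631. -162.  105.]
pt [677. -40.  60.]
bar [ 559. -104.   94.]
bar0 [565. -62.  88.]
br1 [611. 246.  22.]
br2 [449. 276.  17.]
```

```bash
cat >> h.py <<'E'
from scipy.spatial.transform import Rotation as Ro, Slerp
O=np.array([590,42.5,0]); yaw=np.deg2rad(-12.6); S=Ro.from_euler('z',yaw).as_matrix()
W=lambda x,y,z: O+S@np.array([x,y,z])
def Rd(a): # tool down, tool y at stand angle a (deg)
    y=S@[np.cos(np.deg2rad(a)),np.sin(np.deg2rad(a)),0]; z=np.array([0,0,-1.]); return np.stack([np.cross(y,z),y,z],1)
def rows(p0,R0,way,dec=2):
    """way: list of (pos,R,n)"""
    p,R=np.array(p0,float),np.array(R0); out=[]
    for q,Rq,n in way:
        a,Ra=p.copy(),R.copy(); sl=Slerp([0,1],Ro.from_matrix([Ra,Rq]))
        for i in range(1,n+1):
            f=i/n; t=a+(q-a)*f; Rt=sl(f).as_matrix()
            d=np.round(R.T@(t-p)/10,dec); w=np.round(Ro.from_matrix(R.T@Rt).as_rotvec(),3)
            out.append([*d,*w]); p=p+R@d*10; R=R@Ro.from_rotvec(w).as_matrix()
    for i in range(0,len(out),5): print('['+', '.join(f'{v:g}' for r in out[i:i+5] for v in np.array(r)+0.)+']')
    print('end',p.round(1),'n',len(out))
    return p,R
def st():
    s=bot.read_state(); return s,s['ee_pos'],s['tcp_rot']
E
python3 - <<'E'
from h import *
s,p,R=st()
rows(p+[0,0,.7],R,[(W(0,-130,160),Rd(0),20)])
E
```

```text
[2.56, -2.14, 0.36, 0, 0, -0.053, 2.67, -2, 0.36, 0, 0, -0.052, 2.76, -1.86, 0.36, 0, 0, -0.053, 2.87, -1.71, 0.36, 0, 0, -0.052, 2.95, -1.56, 0.36, 0, 0, -0.053]
[3.02, -1.4, 0.36, 0, 0, -0.052, 3.1, -1.25, 0.35, 0, 0, -0.053, 3.16, -1.07, 0.36, 0, 0, -0.052, 3.2, -0.91, 0.36, -0.001, 0, -0.053, 3.26, -0.74, 0.36, 0, 0, -0.053]
[3.28, -0.57, 0.36, 0, 0, -0.052, 3.32, -0.4, 0.36, 0, 0, -0.053, 3.32, -0.21, 0.36, 0, 0, -0.052, 3.34, -0.05, 0.36, 0, -0.001, -0.053, 3.33, 0.13, 0.35, 0, 0, -0.052]
[3.32, 0.3, 0.36, 0, 0, -0.053, 3.31, 0.48, 0.35, 0, 0, -0.052, 3.27, 0.66, 0.36, 0, 0, -0.053, 3.23, 0.82, 0.35, 0, 0, -0.052, 3.19, 0.99, 0.36, 0, 0, -0.053]
end [561.7 -84.3 160. ] n 20
```

Request:
{"op": "move_arm", "data": {
  "motion": [2.56, -2.14, 0.36, 0, 0, -0.053, 2.67, -2, 0.36, 0, 0, -0.052, 2.76, -1.86, 0.36, 0, 0, -0.053, 2.87, -1.71, 0.36, 0, 0, -0.052, 2.95, -1.56, 0.36, 0, 0, -0.053],
  "jaw": 0.5,
  "squeeze": 25
}}

```text
time_s: 0.6
ee_pos: [290.5, -503.5, 212.9]
tcp_rot: [[0.845, 0.535, -0.0], [0.535, -0.845, 0.001], [0.0, -0.001, -1.0]]
wrist_force: [0.9, 0.5, -0.1]
gripper_width: 42.9
grip_force: 0.0
```

Request:
{"op": "move_arm", "data": {
  "motion": [3.02, -1.4, 0.36, 0, 0, -0.052, 3.1, -1.25, 0.35, 0, 0, -0.053, 3.16, -1.07, 0.36, 0, 0, -0.052, 3.2, -0.91, 0.36, 0, 0, -0.053, 3.26, -0.74, 0.36, 0, 0, -0.053]
}}

```text
time_s: 1.1
ee_pos: [381.0, -363.6, 195.1]
tcp_rot: [[0.676, 0.736, -0.0], [0.736, -0.676, 0.0], [-0.0, -0.0, -1.0]]
wrist_force: [0.4, -0.1, -0.5]
gripper_width: 42.6
grip_force: 0.0
```

Request:
{"op": "move_arm", "data": {
  "motion": [3.28, -0.57, 0.36, 0, 0, -0.052, 3.32, -0.4, 0.36, 0, 0, -0.053, 3.32, -0.21, 0.36, 0, 0, -0.052, 3.34, -0.05, 0.36, 0, 0, -0.053, 3.33, 0.13, 0.35, 0, 0, -0.052]
}}

```text
time_s: 1.6
ee_pos: [471.5, -223.6, 177.2]
tcp_rot: [[0.463, 0.887, -0.0], [0.887, -0.463, 0.0], [-0.0, -0.0, -1.0]]
wrist_force: [-0.4, -0.4, 0.0]
gripper_width: 42.8
grip_force: 0.0
```

Request:
{"op": "move_arm", "data": {
  "motion": [3.32, 0.3, 0.36, 0, 0, -0.053, 3.31, 0.48, 0.35, 0, 0, -0.052, 3.27, 0.66, 0.36, 0, 0, -0.053, 3.23, 0.82, 0.35, 0, 0, -0.052, 3.19, 0.99, 0.36, 0, 0, -0.053]
}}

```text
time_s: 2.1
ee_pos: [562.2, -83.6, 159.3]
tcp_rot: [[0.216, 0.976, -0.001], [0.976, -0.216, 0.0], [-0.0, -0.001, -1.0]]
wrist_force: [0.4, -0.1, -0.5]
gripper_width: 42.4
grip_force: 0.0
```

```bash
python3 - <<'E'
from h import *
s,p,R=st(); print(p,R,s['joint_pos'],s['gripper_width'],s['time_s'])
rows(W(0,-130,160),Rd(0),[(W(0,-130,63),Rd(0),8),(W(0,-130,63),Rd(0),2)])
E
```

```text
[562.19376872 -83.61415872 159.30349617] [[ 2.16317357e-01  9.76322951e-01 -5.44907830e-04]
 [ 9.76323099e-01 -2.16317373e-01  3.01089755e-05]
 [-8.84769464e-05 -5.38519195e-04 -9.99999851e-01]] [ 16.06635232  28.91273632 -18.47905354 103.71353169  11.66568768
  49.2628357  -20.41100653] 42.40102872648431 2.1
[0, 0, 1.21, 0, 0, 0, 0, 0, 1.22, 0, 0, 0, 0, 0, 1.21, 0, 0, 0, 0, 0, 1.21, 0, 0, 0, 0, 0, 1.21, 0, 0, 0]
[0, 0, 1.22, 0, 0, 0, 0, 0, 1.21, 0, 0, 0, 0, 0, 1.21, 0, 0, 0, 0, 0, 0, 0, 0, 0, 0, 0, 0, 0, 0, 0]
end [561.6 -84.4  63. ] n 10
```

Request:
{"op": "move_arm", "data": {
  "motion": [0, 0, 1.2, 0, 0, 0, 0, 0, 1.2, 0, 0, 0, 0, 0, 1.2, 0, 0, 0, 0, 0, 1.2, 0, 0, 0, 0, 0, 1.2, 0, 0, 0]
}}

```text
time_s: 2.6
ee_pos: [561.2, -85.8, 98.6]
tcp_rot: [[0.22, 0.976, -0.001], [0.976, -0.22, -0.0], [-0.0, -0.001, -1.0]]
wrist_force: [0.0, -0.7, -0.4]
gripper_width: 42.4
grip_force: 0.0
```

Request:
{"op": "move_arm", "data": {
  "motion": [0, 0, 1.2, 0, 0, 0, 0, 0, 1.2, 0, 0, 0, 0, 0, 1.2, 0, 0, 0, 0, 0, 0, 0, 0, 0, 0, 0, 0, 0, 0, 0]
}}

```text
time_s: 3.1
ee_pos: [561.7, -84.7, 63.5]
tcp_rot: [[0.218, 0.976, -0.0], [0.976, -0.218, 0.0], [0.0, -0.001, -1.0]]
wrist_force: [0.8, -0.7, -0.1]
gripper_width: 42.5
grip_force: 0.0
```

Request:
{"op": "move_arm", "data": {
  "motion": [0, 0, 0, 0, 0, 0, 0, 0, 0, 0, 0, 0, 0, 0, 0, 0, 0, 0, 0, 0, 0, 0, 0, 0, 0, 0, 0, 0, 0, 0],
  "jaw": 1,
  "squeeze": 25
}}

```text
time_s: 3.6
ee_pos: [560.5, -84.4, 64.0]
tcp_rot: [[0.218, 0.976, -0.002], [0.976, -0.218, 0.0], [-0.0, -0.002, -1.0]]
wrist_force: [-5.1, 1.7, 2.9]
gripper_width: 11.2
grip_force: 24.7
```

```bash
python3 - <<'E'
from h import *
f,_,_,_=grab('side'); cv2.imwrite('pics/s1.png',cv2.resize(f['img'][180:360,200:440,::-1],None,fx=3,fy=3,interpolation=3))
way=[]; R=Rd(0)
for th in np.linspace(0.06,1.9,26)[1:]: way.append((W(-80+80*np.cos(th),-130,80+80*np.sin(th)),R,1))
rows(W(-80+80*np.cos(.06),-130,80+80*np.sin(.06)),R,way)
E
```

```text
[0, -0.06, -0.59, 0, 0, 0, 0, -0.1, -0.58, 0, 0, 0, 0, -0.14, -0.57, 0, 0, 0, 0, -0.18, -0.56, 0, 0, 0, 0, -0.23, -0.54, 0, 0, 0]
[0, -0.26, -0.53, 0, 0, 0, 0, -0.3, -0.5, 0, 0, 0, 0, -0.34, -0.48, 0, 0, 0, 0, -0.37, -0.46, 0, 0, 0, 0, -0.41, -0.43, 0, 0, 0]
[0, -0.43, -0.39, 0, 0, 0, 0, -0.47, -0.37, 0, 0, 0, 0, -0.49, -0.32, 0, 0, 0, 0, -0.51, -0.29, 0, 0, 0, 0, -0.53, -0.26, 0, 0, 0]
[0, -0.55, -0.21, 0, 0, 0, 0, -0.56, -0.17, 0, 0, 0, 0, -0.58, -0.13, 0, 0, 0, 0, -0.58, -0.09, 0, 0, 0, 0, -0.59, -0.04, 0, 0, 0]
[0, -0.58, -0.01, 0, 0, 0, 0, -0.59, 0.05, 0, 0, 0, 0, -0.58, 0.08, 0, 0, 0, 0, -0.58, 0.13, 0, 0, 0, 0, -0.56, 0.17, 0, 0, 0]
end [458.3 -61.3 155.7] n 25
```

View pics/s1.png

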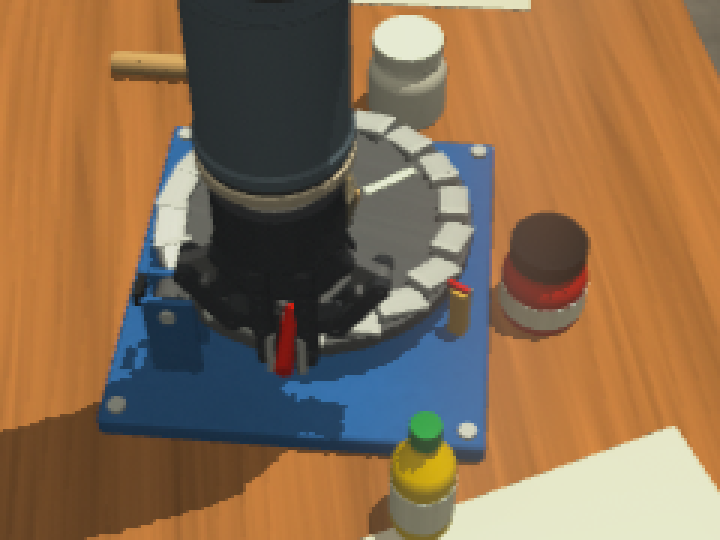

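The red bar at (285,340) is held between the two fingers, which are clear of the disc, and the grip reads 24.7 N at 11 mm. I'll carry it over along the arc.

Request:
{"op": "move_arm", "data": {
  "motion": [0, -0.06, -0.59, 0, 0, 0, 0, -0.1, -0.58, 0, 0, 0, 0, -0.14, -0.57, 0, 0, 0, 0, -0.18, -0.56, 0, 0, 0, 0, -0.23, -0.54, 0, 0, 0]
}}

```text
time_s: 4.15
ee_pos: [554.1, -83.0, 92.5]
tcp_rot: [[0.218, 0.976, -0.001], [0.976, -0.218, 0.0], [-0.0, -0.001, -1.0]]
wrist_force: [-4.9, 2.3, -4.8]
gripper_width: 10.7
grip_force: 24.4
```

Request:
{"op": "move_arm", "data": {
  "motion": [0, -0.26, -0.53, 0, 0, 0, 0, -0.3, -0.5, 0, 0, 0, 0, -0.34, -0.48, 0, 0, 0, 0, -0.37, -0.46, 0, 0, 0, 0, -0.41, -0.43, 0, 0, 0]
}}

```text
time_s: 4.65
ee_pos: [539.6, -79.8, 117.0]
tcp_rot: [[0.218, 0.976, 0.003], [0.976, -0.218, -0.0], [0.0, 0.003, -1.0]]
wrist_force: [0.6, 0.2, -3.3]
gripper_width: 10.9
grip_force: 24.3
```

Request:
{"op": "move_arm", "data": {
  "motion": [0, -0.43, -0.39, 0, 0, 0, 0, -0.47, -0.37, 0, 0, 0, 0, -0.49, -0.32, 0, 0, 0, 0, -0.51, -0.29, 0, 0, 0, 0, -0.53, -0.26, 0, 0, 0]
}}

```text
time_s: 5.15
ee_pos: [518.1, -74.9, 134.6]
tcp_rot: [[0.219, 0.976, 0.008], [0.976, -0.219, -0.001], [0.001, 0.008, -1.0]]
wrist_force: [6.6, -3.8, 8.5]
gripper_width: 10.8
grip_force: 25.2
```

Request:
{"op": "move_arm", "data": {
  "motion": [0, -0.55, -0.21, 0, 0, 0, 0, -0.56, -0.17, 0, 0, 0, 0, -0.58, -0.13, 0, 0, 0, 0, -0.58, -0.09, 0, 0, 0, 0, -0.59, -0.04, 0, 0, 0]
}}

```text
time_s: 5.65
ee_pos: [489.1, -68.5, 140.8]
tcp_rot: [[0.219, 0.976, 0.006], [0.976, -0.219, -0.001], [0.0, 0.006, -1.0]]
wrist_force: [2.3, -1.7, 9.7]
gripper_width: 11.1
grip_force: 26.5
```

Request:
{"op": "move_arm", "data": {
  "motion": [0, -0.58, -0.01, 0, 0, 0, 0, -0.59, 0.05, 0, 0, 0, 0, -0.58, 0.08, 0, 0, 0, 0, -0.58, 0.13, 0, 0, 0, 0, -0.56, 0.17, 0, 0, 0]
}}

```text
time_s: 6.15
ee_pos: [458.8, -61.7, 135.1]
tcp_rot: [[0.218, 0.976, 0.001], [0.976, -0.218, -0.0], [0.0, 0.001, -1.0]]
wrist_force: [-0.2, -1.3, 3.6]
gripper_width: 10.5
grip_force: 27.1
```

Request:
{"op": "move_arm", "data": {
  "motion": [0, 0, 0, 0, 0, 0, 0, 0, 0, 0, 0, 0, 0, 0, 0, 0, 0, 0, 0, 0, 0, 0, 0, 0, 0, 0, 0, 0, 0, 0],
  "jaw": 0.5
}}

```text
time_s: 6.65
ee_pos: [458.7, -61.7, 134.5]
tcp_rot: [[0.218, 0.976, -0.0], [0.976, -0.218, 0.0], [0.0, -0.0, -1.0]]
wrist_force: [-0.3, -1.2, -0.3]
gripper_width: 42.8
grip_force: 0.0
```

```bash
python3 - <<'E'
from h import *
f,_,_,_=grab('side'); cv2.imwrite('pics/s2.png',cv2.resize(f['img'][130:340,180:440,::-1],None,fx=2.5,fy=2.5,interpolation=3))
s,p,R=st()
p=p+[0,0,.5]; R=Rd(0)
w=1.31; a=.55+w; h=W(70*np.cos(a),70*np.sin(a),0); R2=Rd(np.rad2deg(a)-90)
q=p+[0,0,75]
print(h)
rows(p,R,[(q,R,5),(h+[0,0,200],R2,10),(h+[0,0,140],R2,5)])
E
```

```text
[585.15342745 112.33201798   0.        ]
[0, 0, -1.5, 0, 0, 0, 0, 0, -1.5, 0, 0, 0, 0, 0, -1.5, 0, 0, 0, 0, 0, -1.5, 0, 0, 0, 0, 0, -1.5, 0, 0, 0]
[1.97, 0.85, 0.1, 0, 0, -0.029, 1.95, 0.92, 0.1, 0, 0, -0.029, 1.93, 0.96, 0.1, 0, 0, -0.029, 1.89, 1.03, 0.1, 0, 0, -0.029, 1.86, 1.08, 0.1, 0, 0, -0.029]
[1.83, 1.13, 0.1, 0, 0, -0.029, 1.8, 1.18, 0.1, 0, 0, -0.028, 1.76, 1.23, 0.1, 0, 0, -0.029, 1.73, 1.29, 0.1, 0, 0, -0.029, 1.69, 1.33, 0.1, 0, 0, -0.029]
[0, 0, 1.2, 0, 0, 0, 0, 0, 1.2, 0, 0, 0, 0, 0, 1.2, 0, 0, 0, 0, 0, 1.2, 0, 0, 0, 0, 0, 1.2, 0, 0, 0]
end [585.1 112.4 140. ] n 20
```

View pics/s2.png

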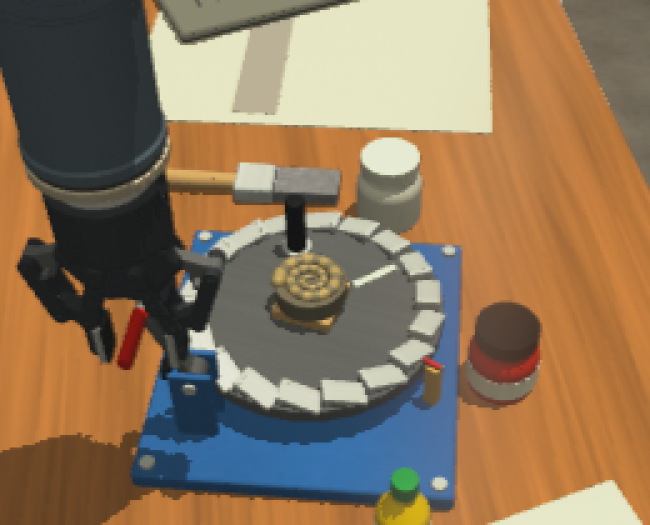

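The pawl is thrown over: the red bar is at (132,337), loose between the open fingers, and the disc's handle at (296,225) hasn't moved. Next I raise and go to the handle.

Request:
{"op": "move_arm", "data": {
  "motion": [0, 0, -1.5, 0, 0, 0, 0, 0, -1.5, 0, 0, 0, 0, 0, -1.5, 0, 0, 0, 0, 0, -1.5, 0, 0, 0, 0, 0, -1.5, 0, 0, 0]
}}

```text
time_s: 7.2
ee_pos: [458.5, -61.7, 210.2]
tcp_rot: [[0.218, 0.976, -0.0], [0.976, -0.218, 0.0], [0.0, -0.0, -1.0]]
wrist_force: [0.2, 0.3, -1.0]
gripper_width: 42.7
grip_force: 0.0
```

Request:
{"op": "move_arm", "data": {
  "motion": [1.97, 0.85, 0.1, 0, 0, -0.029, 1.95, 0.92, 0.1, 0, 0, -0.029, 1.93, 0.96, 0.1, 0, 0, -0.029, 1.89, 1.03, 0.1, 0, 0, -0.029, 1.86, 1.08, 0.1, 0, 0, -0.029]
}}

```text
time_s: 7.7
ee_pos: [522.4, 26.0, 204.5]
tcp_rot: [[0.074, 0.997, -0.0], [0.997, -0.074, -0.0], [-0.0, -0.0, -1.0]]
wrist_force: [0.3, 0.2, -0.1]
gripper_width: 42.4
grip_force: 0.0
```

Request:
{"op": "move_arm", "data": {
  "motion": [1.83, 1.13, 0.1, 0, 0, -0.029, 1.8, 1.18, 0.1, 0, 0, -0.028, 1.76, 1.23, 0.1, 0, 0, -0.029, 1.73, 1.29, 0.1, 0, 0, -0.029, 1.69, 1.33, 0.1, 0, 0, -0.029]
}}

```text
time_s: 8.2
ee_pos: [585.5, 113.0, 199.3]
tcp_rot: [[-0.07, 0.998, -0.0], [0.998, 0.07, -0.0], [-0.0, -0.0, -1.0]]
wrist_force: [0.8, -0.7, -0.8]
gripper_width: 42.9
grip_force: 0.0
```

Request:
{"op": "move_arm", "data": {
  "motion": [0, 0, 1.2, 0, 0, 0, 0, 0, 1.2, 0, 0, 0, 0, 0, 1.2, 0, 0, 0, 0, 0, 1.2, 0, 0, 0, 0, 0, 1.2, 0, 0, 0]
}}

```text
time_s: 8.7
ee_pos: [584.8, 111.6, 138.5]
tcp_rot: [[-0.068, 0.998, -0.001], [0.998, 0.068, -0.0], [-0.0, -0.001, -1.0]]
wrist_force: [-0.1, -0.5, 0.6]
gripper_width: 42.7
grip_force: 0.0
```

```bash
python3 - <<'E'
from h import *
f,_,_,_=grab('side'); cv2.imwrite('pics/s3.png',cv2.resize(f['img'][130:340,180:440,::-1],None,fx=2.5,fy=2.5,interpolation=3))
s,p,R=st(); print(p,s['joint_pos'])
# arc rows
pos=lambda w: W(70*np.cos(.55+w),70*np.sin(.55+w),80); rr=lambda w: Rd(np.rad2deg(.55+w)-90)
ws=np.linspace(1.31,.32,21)
rows(pos(1.31),rr(1.31),[(pos(w),rr(w),1) for w in ws[1:]])
E
```

```text
[583.94078837 111.40479949 136.64791934] [ -0.26297987  33.02648758 -23.5105294  100.9772333   16.57171743
  49.60865779 -27.34414063]
[-0.01, 0.35, 0, 0, 0, 0.05, -0.01, 0.34, 0, 0, 0, 0.049, -0.01, 0.35, 0, 0, 0, 0.049, 0, 0.35, 0, 0, 0, 0.05, -0.01, 0.34, 0, 0, 0, 0.05]
[-0.01, 0.35, 0, 0, 0, 0.049, -0.01, 0.34, 0, 0, 0, 0.05, -0.01, 0.35, 0, 0, 0, 0.049, -0.01, 0.35, 0, 0, 0, 0.05, -0.01, 0.34, 0, 0, 0, 0.049]
[0, 0.35, 0, 0, 0, 0.05, -0.01, 0.35, 0, 0, 0, 0.049, -0.01, 0.34, 0, 0, 0, 0.05, -0.01, 0.35, 0, 0, 0, 0.049, -0.01, 0.35, 0, 0, 0, 0.049]
[-0.01, 0.34, 0, 0, 0, 0.05, -0.01, 0.35, 0, 0, 0, 0.05, 0, 0.34, 0, 0, 0, 0.049, -0.01, 0.35, 0, 0, 0, 0.049, -0.01, 0.35, 0, 0, 0, 0.05]
end [645.7  84.9  80. ] n 20
```

View pics/s3.png

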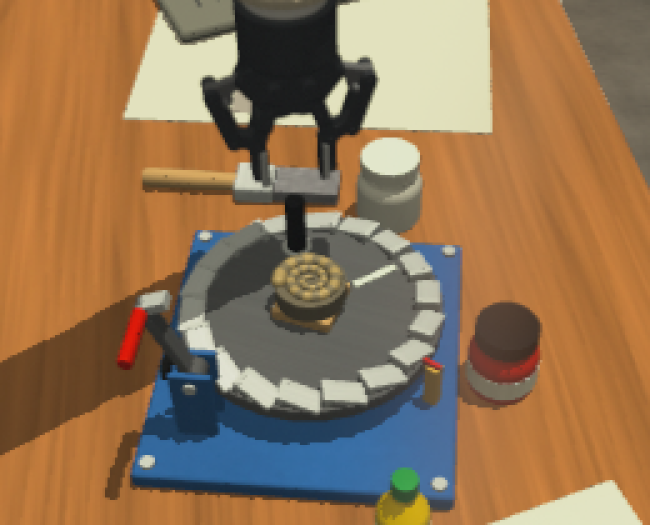

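The pawl rests over to the left (bar at (132,337)). The fingers at (262,165) and (328,160) straddle the handle at (296,222). Now I descend and grip.

Request:
{"op": "move_arm", "data": {
  "motion": [0, 0, 1.5, 0, 0, 0, 0, 0, 1.5, 0, 0, 0, 0, 0, 1.5, 0, 0, 0, 0, 0, 1.3, 0, 0, 0, 0, 0, 0, 0, 0, 0]
}}

```text
time_s: 9.25
ee_pos: [584.1, 111.9, 79.9]
tcp_rot: [[-0.069, 0.998, -0.003], [0.998, 0.069, -0.001], [-0.001, -0.003, -1.0]]
wrist_force: [0.1, 0.4, -0.2]
gripper_width: 42.8
grip_force: 0.0
```

Request:
{"op": "move_arm", "data": {
  "motion": [0, 0, 0, 0, 0, 0, 0, 0, 0, 0, 0, 0, 0, 0, 0, 0, 0, 0, 0, 0, 0, 0, 0, 0, 0, 0, 0, 0, 0, 0],
  "jaw": 1,
  "squeeze": 25
}}

```text
time_s: 9.75
ee_pos: [585.3, 112.6, 82.2]
tcp_rot: [[-0.069, 0.998, 0.001], [0.998, 0.069, 0.0], [0.0, 0.001, -1.0]]
wrist_force: [-2.3, -0.2, 5.0]
gripper_width: 17.4
grip_force: 26.1
```

Request:
{"op": "move_arm", "data": {
  "motion": [-0.01, 0.35, 0, 0, 0, 0.05, -0.01, 0.34, 0, 0, 0, 0.049, -0.01, 0.35, 0, 0, 0, 0.049, 0, 0.35, 0, 0, 0, 0.05, -0.01, 0.34, 0, 0, 0, 0.05]
}}

```text
time_s: 10.25
ee_pos: [602.6, 111.3, 82.2]
tcp_rot: [[0.18, 0.984, 0.0], [0.984, -0.18, -0.0], [-0.0, 0.0, -1.0]]
wrist_force: [-2.4, -1.5, 5.8]
gripper_width: 17.4
grip_force: 26.4
```

Request:
{"op": "move_arm", "data": {
  "motion": [-0.01, 0.35, 0, 0, 0, 0.049, -0.01, 0.34, 0, 0, 0, 0.05, -0.01, 0.35, 0, 0, 0, 0.049, -0.01, 0.35, 0, 0, 0, 0.05, -0.01, 0.34, 0, 0, 0, 0.049]
}}

```text
time_s: 10.75
ee_pos: [618.9, 105.9, 82.2]
tcp_rot: [[0.415, 0.91, 0.0], [0.91, -0.415, -0.0], [-0.0, 0.0, -1.0]]
wrist_force: [-2.2, -1.8, 6.7]
gripper_width: 17.3
grip_force: 26.5
```

Request:
{"op": "move_arm", "data": {
  "motion": [0, 0.35, 0, 0, 0, 0.05, -0.01, 0.35, 0, 0, 0, 0.049, -0.01, 0.34, 0, 0, 0, 0.05, -0.01, 0.35, 0, 0, 0, 0.049, -0.01, 0.35, 0, 0, 0, 0.049]
}}

```text
time_s: 11.25
ee_pos: [633.4, 96.8, 82.2]
tcp_rot: [[0.625, 0.781, -0.0], [0.781, -0.625, -0.001], [-0.001, -0.0, -1.0]]
wrist_force: [-4.6, -1.3, 7.7]
gripper_width: 17.2
grip_force: 26.6
```

Request:
{"op": "move_arm", "data": {
  "motion": [-0.01, 0.34, 0, 0, 0, 0.05, -0.01, 0.35, 0, 0, 0, 0.05, 0, 0.34, 0, 0, 0, 0.049, -0.01, 0.35, 0, 0, 0, 0.049, -0.01, 0.35, 0, 0, 0, 0.05]
}}

```text
time_s: 11.75
ee_pos: [645.2, 84.3, 82.2]
tcp_rot: [[0.798, 0.603, -0.001], [0.603, -0.798, -0.001], [-0.001, -0.0, -1.0]]
wrist_force: [-4.6, -1.6, 6.8]
gripper_width: 17.5
grip_force: 26.6
```

```bash
python3 - <<'E'
from h import *
s,p,R=st(); d=S.T@(p-O); print(p,d,np.hypot(d[0],d[1]),'wheel',np.arctan2(d[1],d[0])-.55,s['wrist_force'],s['joint_pos'])
E
```

```text
[645.22118825  84.26432865  82.20488856] [44.7806772  52.80463738 82.20488856] 69.23610892729793 wheel 0.31743868340611303 [-4.57215647 -1.59255315  6.79229419] [ -8.101744    39.42136037  -5.80016667  95.49323019   5.2051145
  45.40526141 -69.1440868 ]
```

Request:
{"op": "move_arm", "data": {
  "motion": [0, 0, 0, 0, 0, 0, 0, 0, 0, 0, 0, 0, 0, 0, 0, 0, 0, 0, 0, 0, 0, 0, 0, 0, 0, 0, 0, 0, 0, 0],
  "jaw": 0.5
}}

```text
time_s: 12.25
ee_pos: [645.7, 85.0, 81.5]
tcp_rot: [[0.796, 0.605, -0.0], [0.605, -0.796, 0.0], [0.0, -0.0, -1.0]]
wrist_force: [-0.2, -0.3, 0.3]
gripper_width: 42.6
grip_force: 0.0
```

Request:
{"op": "move_arm", "data": {
  "motion": [0, 0, -2, 0, 0, 0, 0, 0, -3, 0, 0, 0, 0, 0, -3, 0, 0, 0, 0, 0, -3, 0, 0, 0, 0, 0, -2, 0, 0, 0]
}}

```text
time_s: 12.75
ee_pos: [646.3, 85.0, 214.0]
tcp_rot: [[0.796, 0.605, 0.002], [0.605, -0.796, 0.0], [0.002, 0.001, -1.0]]
wrist_force: [0.3, 0.3, 0.5]
gripper_width: 42.7
grip_force: 0.0
```

```bash
python3 - <<'E'
from h import *
s,p,R=st(); print(p)
p=p+[0,0,.5]
R=Rd(np.rad2deg(.55+.32)-90)
T=W(-109,-130,210)
pp,_=rows(p,R,[(T,Rd(0),15),(W(-109,-130,135),Rd(0),5)])
E
```

```text
[646.31367596  85.0278455  213.97826525]
[-1.6, 0, 0.03, 0, 0, -0.047, -1.6, -0.07, 0.03, 0, 0, -0.046, -1.6, -0.15, 0.03, 0, 0, -0.047, -1.58, -0.22, 0.03, 0, 0, -0.047, -1.58, -0.3, 0.03, 0, 0, -0.047]
[-1.55, -0.37, 0.03, 0, 0, -0.046, -1.54, -0.44, 0.03, 0, 0, -0.047, -1.52, -0.51, 0.03, 0, 0, -0.047, -1.49, -0.58, 0.03, 0, 0, -0.046, -1.47, -0.65, 0.03, 0, 0, -0.047]
[-1.43, -0.72, 0.03, 0, 0, -0.047, -1.39, -0.79, 0.03, 0, 0, -0.047, -1.36, -0.85, 0.03, 0, 0, -0.046, -1.32, -0.91, 0.03, 0, 0, -0.047, -1.27, -0.97, 0.03, 0, 0, -0.047]
[0, 0, 1.5, 0, 0, 0, 0, 0, 1.5, 0, 0, 0, 0, 0, 1.5, 0, 0, 0, 0, 0, 1.5, 0, 0, 0, 0, 0, 1.5, 0, 0, 0]
end [455.3 -60.6 135. ] n 20
```

Request:
{"op": "move_arm", "data": {
  "motion": [-1.6, 0, 0.03, 0, 0, -0.047, -1.6, -0.07, 0.03, 0, 0, -0.046, -1.6, -0.15, 0.03, 0, 0, -0.047, -1.58, -0.22, 0.03, 0, 0, -0.047, -1.58, -0.3, 0.03, 0, 0, -0.047]
}}

```text
time_s: 13.25
ee_pos: [581.4, 36.1, 210.1]
tcp_rot: [[0.632, 0.775, 0.0], [0.775, -0.632, 0.0], [0.0, 0.0, -1.0]]
wrist_force: [0.0, -0.7, 0.1]
gripper_width: 42.9
grip_force: 0.0
```

Request:
{"op": "move_arm", "data": {
  "motion": [-1.55, -0.37, 0.03, 0, 0, -0.046, -1.54, -0.44, 0.03, 0, 0, -0.047, -1.52, -0.51, 0.03, 0, 0, -0.047, -1.49, -0.58, 0.03, 0, 0, -0.046, -1.47, -0.65, 0.03, 0, 0, -0.047]
}}

```text
time_s: 13.75
ee_pos: [517.8, -12.6, 208.6]
tcp_rot: [[0.436, 0.9, 0.0], [0.9, -0.436, -0.0], [0.0, 0.0, -1.0]]
wrist_force: [-1.1, -0.5, -0.6]
gripper_width: 42.7
grip_force: 0.0
```

Request:
{"op": "move_arm", "data": {
  "motion": [-1.43, -0.72, 0.03, 0, 0, -0.047, -1.39, -0.79, 0.03, 0, 0, -0.047, -1.36, -0.85, 0.03, 0, 0, -0.046, -1.32, -0.91, 0.03, 0, 0, -0.047, -1.27, -0.97, 0.03, 0, 0, -0.047]
}}

```text
time_s: 14.25
ee_pos: [454.1, -61.1, 207.2]
tcp_rot: [[0.216, 0.976, 0.0], [0.976, -0.216, -0.0], [-0.0, 0.0, -1.0]]
wrist_force: [0.6, -0.7, -0.1]
gripper_width: 42.8
grip_force: 0.0
```

```bash
python3 - <<'E'
from h import *
s,p,R=st(); print(p,R[:,1])
f,Rc,t,K=grab('top'); im=f['img'].copy()
def pr(P): return cv2.projectPoints(np.array(P,float),f['rvec'],f['tvec'],K,None)[0].reshape(-1,2)
x=pr([W(0,0,58)]+[W(112*np.cos(-.674+w),112*np.sin(-.674+w),58) for w in (.15,.26,.32,.38)]+[W(45*np.cos(-.674+.32),45*np.sin(-.674+.32),58)])
print(x.round(1))
cv2.imwrite('pics/t1.png',cv2.resize(im[150:350,220:440,::-1],None,fx=3,fy=3,interpolation=3))
# white mark angle by colour + depth
_,P,ok=cloud('top'); i=im.astype(int); q=(P-O)@S; r=np.hypot(q[...,0],q[...,1])
m=ok&(abs(P[...,2]-58)<6)&(r>40)&(r<84)&(i.min(-1)>110); a=np.arctan2(q[m][:,1],q[m][:,0]); print(m.sum(),a.mean()+.674,a.std(), r[m].min(),r[m].max())
E
```

```text
[454.13220565 -61.06140067 207.18854541] [ 9.76390849e-01 -2.16011197e-01  2.68318202e-04]
[[315.7 253.4]
 [361.1 206.8]
 [355.7 202.2]
 [352.5 199.9]
 [349.2 197.8]
 [330.6 231.8]]
174 0.6398224120389573 0.5483442455605724 42.90106459493086 83.98643584628122
```

View pics/t1.png

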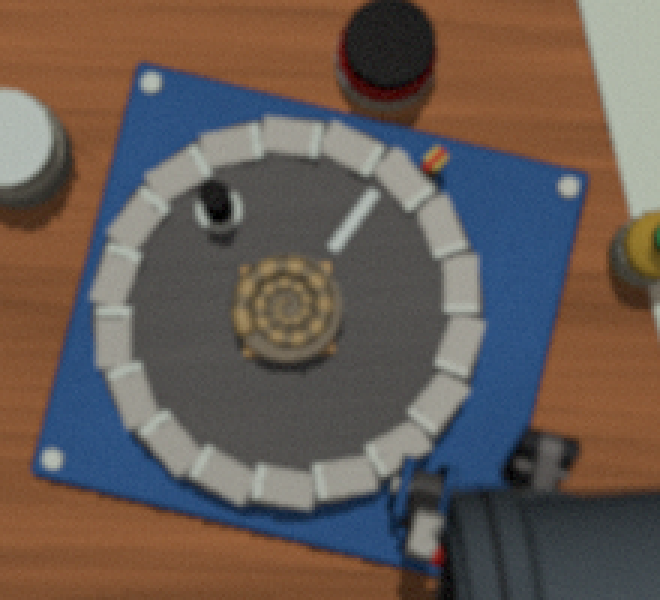

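The white mark runs from (333,248) to (376,190) in the crop, which puts the wheel at 0.29 to 0.32, within the drop window. The pointer tip is at (435,160). I'll fetch the pawl.

Request:
{"op": "move_arm", "data": {
  "motion": [0, 0, 1.5, 0, 0, 0, 0, 0, 1.5, 0, 0, 0, 0, 0, 1.5, 0, 0, 0, 0, 0, 1.4, 0, 0, 0, 0, 0, 1.4, 0, 0, 0]
}}

```text
time_s: 14.85
ee_pos: [455.5, -60.1, 133.6]
tcp_rot: [[0.219, 0.976, 0.001], [0.976, -0.219, 0.0], [0.0, 0.001, -1.0]]
wrist_force: [-0.8, -0.5, -0.3]
gripper_width: 42.8
grip_force: 0.0
```

Request:
{"op": "move_arm", "data": {
  "motion": [0, 0, 0, 0, 0, 0, 0, 0, 0, 0, 0, 0, 0, 0, 0, 0, 0, 0, 0, 0, 0, 0, 0, 0, 0, 0, 0, 0, 0, 0],
  "jaw": 1,
  "squeeze": 25
}}

```text
time_s: 15.35
ee_pos: [455.2, -60.4, 134.5]
tcp_rot: [[0.218, 0.976, 0.001], [0.976, -0.218, 0.0], [0.001, 0.001, -1.0]]
wrist_force: [2.3, 0.7, -3.2]
gripper_width: 10.8
grip_force: 24.5
```

```bash
python3 - <<'E'
from h import *
s,p,R=st(); d=S.T@(p-O); print(p,d,s['gripper_width'],s['grip_force'],s['wrist_force'])
R=Rd(0); f=lambda th: W(-80+80*np.cos(th),-130,80+80*np.sin(th))
rows(f(1.93),R,[(f(t),R,1) for t in np.linspace(1.93,.15,26)[1:]])
E
```

```text
[455.21770742 -60.36849778 134.51712882] [-109.096231   -129.79293745  134.51712882] 10.760628233517641 24.495348036289215 [ 2.32758341  0.70095317 -3.17394228]
[0, 0.54, -0.18, 0, 0, 0, 0, 0.55, -0.14, 0, 0, 0, 0, 0.56, -0.11, 0, 0, 0, 0, 0.57, -0.06, 0, 0, 0, 0, 0.57, -0.02, 0, 0, 0]
[0, 0.57, 0.02, 0, 0, 0, 0, 0.56, 0.06, 0, 0, 0, 0, 0.56, 0.1, 0, 0, 0, 0, 0.56, 0.13, 0, 0, 0, 0, 0.54, 0.18, 0, 0, 0]
[0, 0.52, 0.22, 0, 0, 0, 0, 0.51, 0.25, 0, 0, 0, 0, 0.49, 0.29, 0, 0, 0, 0, 0.47, 0.32, 0, 0, 0, 0, 0.45, 0.36, 0, 0, 0]
[0, 0.42, 0.38, 0, 0, 0, 0, 0.39, 0.42, 0, 0, 0, 0, 0.36, 0.44, 0, 0, 0, 0, 0.33, 0.46, 0, 0, 0, 0, 0.29, 0.49, 0, 0, 0]
[0, 0.26, 0.51, 0, 0, 0, 0, 0.22, 0.52, 0, 0, 0, 0, 0.18, 0.54, 0, 0, 0, 0, 0.15, 0.55, 0, 0, 0, 0, 0.1, 0.56, 0, 0, 0]
end [560.7 -84.2  92. ] n 25
```

Request:
{"op": "move_arm", "data": {
  "motion": [0, 0.54, -0.18, 0, 0, 0, 0, 0.55, -0.14, 0, 0, 0, 0, 0.56, -0.11, 0, 0, 0, 0, 0.57, -0.06, 0, 0, 0, 0, 0.57, -0.02, 0, 0, 0]
}}

```text
time_s: 15.85
ee_pos: [482.5, -66.9, 139.3]
tcp_rot: [[0.218, 0.976, 0.0], [0.976, -0.218, 0.0], [0.0, 0.0, -1.0]]
wrist_force: [-2.2, 2.1, 7.7]
gripper_width: 11.0
grip_force: 25.6
```

Request:
{"op": "move_arm", "data": {
  "motion": [0, 0.57, 0.02, 0, 0, 0, 0, 0.56, 0.06, 0, 0, 0, 0, 0.56, 0.1, 0, 0, 0, 0, 0.56, 0.13, 0, 0, 0, 0, 0.54, 0.18, 0, 0, 0]
}}

```text
time_s: 16.35
ee_pos: [509.7, -73.2, 134.2]
tcp_rot: [[0.218, 0.976, 0.0], [0.976, -0.218, -0.0], [-0.0, 0.0, -1.0]]
wrist_force: [-1.4, 1.7, 0.6]
gripper_width: 11.0
grip_force: 25.2
```

Request:
{"op": "move_arm", "data": {
  "motion": [0, 0.52, 0.22, 0, 0, 0, 0, 0.51, 0.25, 0, 0, 0, 0, 0.49, 0.29, 0, 0, 0, 0, 0.47, 0.32, 0, 0, 0, 0, 0.45, 0.36, 0, 0, 0]
}}

```text
time_s: 16.85
ee_pos: [533.0, -78.4, 119.4]
tcp_rot: [[0.218, 0.976, -0.001], [0.976, -0.218, -0.0], [-0.0, -0.001, -1.0]]
wrist_force: [-2.9, 0.5, 1.9]
gripper_width: 10.8
grip_force: 25.6
```

Request:
{"op": "move_arm", "data": {
  "motion": [0, 0.42, 0.38, 0, 0, 0, 0, 0.39, 0.42, 0, 0, 0, 0, 0.36, 0.44, 0, 0, 0, 0, 0.33, 0.46, 0, 0, 0, 0, 0.29, 0.49, 0, 0, 0]
}}

```text
time_s: 17.35
ee_pos: [550.4, -82.3, 97.5]
tcp_rot: [[0.218, 0.976, -0.001], [0.976, -0.218, -0.0], [-0.0, -0.001, -1.0]]
wrist_force: [-2.3, -0.3, 3.0]
gripper_width: 11.2
grip_force: 25.8
```

Request:
{"op": "move_arm", "data": {
  "motion": [0, 0.26, 0.51, 0, 0, 0, 0, 0.22, 0.52, 0, 0, 0, 0, 0.18, 0.54, 0, 0, 0, 0, 0.15, 0.55, 0, 0, 0, 0, 0.1, 0.56, 0, 0, 0]
}}

```text
time_s: 17.85
ee_pos: [559.5, -84.3, 70.8]
tcp_rot: [[0.218, 0.976, 0.0], [0.976, -0.218, -0.0], [-0.0, 0.0, -1.0]]
wrist_force: [-1.4, -0.8, 1.7]
gripper_width: 11.1
grip_force: 25.9
```

Request:
{"op": "move_arm", "data": {
  "motion": [0, 0, 0.1, 0, 0, 0, 0, 0, 0, 0, 0, 0, 0, 0, 0, 0, 0, 0, 0, 0, 0, 0, 0, 0, 0, 0, 0, 0, 0, 0],
  "jaw": 0.5
}}

```text
time_s: 18.35
ee_pos: [559.5, -84.1, 70.5]
tcp_rot: [[0.218, 0.976, 0.001], [0.976, -0.218, 0.0], [0.0, 0.001, -1.0]]
wrist_force: [0.8, -0.5, 0.5]
gripper_width: 43.2
grip_force: 0.0
```

Request:
{"op": "move_arm", "data": {
  "motion": [0, 0, -2, 0, 0, 0, 0, 0, -3, 0, 0, 0, 0, 0, -3, 0, 0, 0, 0, 0, -3, 0, 0, 0, 0, 0, -2.5, 0, 0, 0]
}}

```text
time_s: 18.85
ee_pos: [559.5, -84.1, 207.1]
tcp_rot: [[0.218, 0.976, 0.001], [0.976, -0.218, -0.0], [0.0, 0.001, -1.0]]
wrist_force: [0.5, -0.5, 0.2]
gripper_width: 42.7
grip_force: 0.0
```

```bash
python3 - <<'E'
from h import *
s,p,R=st(); print(p)
w=.30;a=.55+w; h=W(70*np.cos(a),70*np.sin(a),0); R2=Rd(np.rad2deg(a)-90)
rows(p,Rd(0),[(h+[0,0,200],R2,10),(h+[0,0,140],R2,5)])
E
```

```text
[559.4531428  -84.06002029 207.08028699]
[1.83, 0.48, 0.07, 0, 0, 0.072, 1.86, 0.36, 0.07, 0, 0, 0.072, 1.87, 0.21, 0.07, 0, 0, 0.072, 1.89, 0.08, 0.07, 0, 0, 0.072, 1.89, -0.05, 0.07, 0, 0, 0.072]
[1.88, -0.19, 0.07, 0, 0, 0.072, 1.87, -0.33, 0.08, 0, 0, 0.073, 1.83, -0.46, 0.07, 0, 0, 0.072, 1.8, -0.59, 0.07, 0, 0, 0.072, 1.74, -0.72, 0.07, 0, 0, 0.072]
[0, 0, 1.2, 0, 0, 0, 0, 0, 1.2, 0, 0, 0, 0, 0, 1.2, 0, 0, 0, 0, 0, 1.2, 0, 0, 0, 0, 0, 1.2, 0, 0, 0]
end [646.5  83.7 140. ] n 15
```

Request:
{"op": "move_arm", "data": {
  "motion": [1.83, 0.48, 0.07, 0, 0, 0.072, 1.86, 0.36, 0.07, 0, 0, 0.072, 1.87, 0.21, 0.07, 0, 0, 0.072, 1.89, 0.08, 0.07, 0, 0, 0.072, 1.89, -0.05, 0.07, 0, 0, 0.072]
}}

```text
time_s: 19.35
ee_pos: [603.1, 0.5, 201.9]
tcp_rot: [[0.551, 0.835, 0.0], [0.835, -0.551, 0.0], [0.0, 0.0, -1.0]]
wrist_force: [0.1, 0.1, -0.5]
gripper_width: 42.5
grip_force: 0.0
```

Request:
{"op": "move_arm", "data": {
  "motion": [1.88, -0.19, 0.07, 0, 0, 0.072, 1.87, -0.33, 0.08, 0, 0, 0.073, 1.83, -0.46, 0.07, 0, 0, 0.072, 1.8, -0.59, 0.07, 0, 0, 0.072, 1.74, -0.72, 0.07, 0, 0, 0.072]
}}

```text
time_s: 19.85
ee_pos: [646.6, 84.4, 198.1]
tcp_rot: [[0.81, 0.587, 0.0], [0.587, -0.81, 0.0], [0.0, 0.0, -1.0]]
wrist_force: [-0.5, 0.3, 0.2]
gripper_width: 42.8
grip_force: 0.0
```

```bash
python3 - <<'E'
from h import *
im,P,ok=cloud('side'); cv2.imwrite('pics/s4.png',cv2.resize(im[180:340,220:400,::-1],None,fx=3.5,fy=3.5,interpolation=3))
i=im.astype(int); m=ok&(i[...,0]>130)&(i[...,1]<50)&(i[...,2]<50)&(P[...,2]>70)&(P[...,2]<100)
q=P[m];q=q[abs(q[:,1]+86)<30]; print(q.mean(0),q.min(0),q.max(0))
print(st()[1])
E
```

```text
[559.61740966 -86.62789358  90.46045317] [ 550.88986183 -109.12750467   87.13957477] [567.84548942 -61.72364472  94.63544608]
[647.49171676  88.66525725 197.9132722 ]
```

View pics/s4.png

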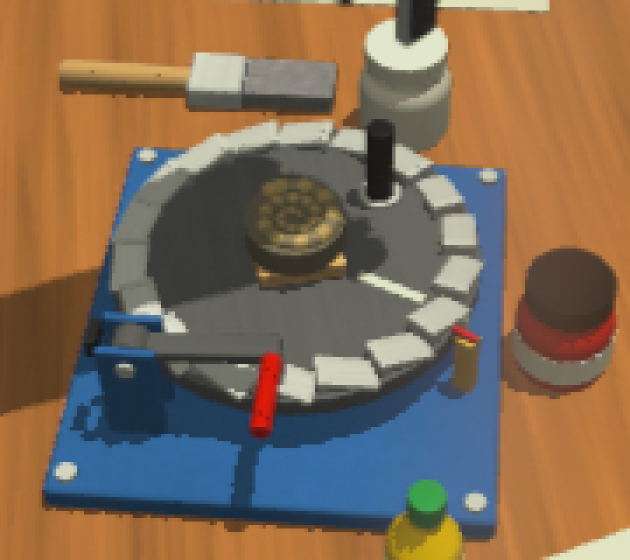

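The pawl is down: the red bar at (265,395) is level, its height matches the start, and the handle stands at (381,160). I'll descend on the handle and grip lightly.

Request:
{"op": "move_arm", "data": {
  "motion": [0, 0, 2, 0, 0, 0, 0, 0, 2, 0, 0, 0, 0, 0, 2, 0, 0, 0, 0, 0, 0, 0, 0, 0, 0, 0, 0, 0, 0, 0]
}}

```text
time_s: 20.4
ee_pos: [646.3, 83.6, 138.4]
tcp_rot: [[0.808, 0.589, -0.0], [0.589, -0.808, -0.0], [-0.0, -0.0, -1.0]]
wrist_force: [0.1, -0.3, 0.7]
gripper_width: 42.3
grip_force: 0.0
```

Request:
{"op": "move_arm", "data": {
  "motion": [0, 0, 1.5, 0, 0, 0, 0, 0, 1.5, 0, 0, 0, 0, 0, 1.5, 0, 0, 0, 0, 0, 1.3, 0, 0, 0, 0, 0, 0, 0, 0, 0]
}}

```text
time_s: 20.9
ee_pos: [645.9, 83.6, 79.3]
tcp_rot: [[0.808, 0.589, -0.001], [0.589, -0.808, -0.0], [-0.001, -0.001, -1.0]]
wrist_force: [-1.1, -0.3, 0.4]
gripper_width: 42.7
grip_force: 0.0
```

Request:
{"op": "move_arm", "data": {
  "motion": [0, 0, 0, 0, 0, 0, 0, 0, 0, 0, 0, 0, 0, 0, 0, 0, 0, 0, 0, 0, 0, 0, 0, 0, 0, 0, 0, 0, 0, 0],
  "jaw": 1,
  "squeeze": 40
}}

```text
time_s: 21.4
ee_pos: [647.0, 83.8, 81.2]
tcp_rot: [[0.808, 0.589, 0.002], [0.589, -0.808, 0.0], [0.002, 0.001, -1.0]]
wrist_force: [-1.6, -0.6, 5.9]
gripper_width: 16.9
grip_force: 39.3
```

```bash
cat > w.py <<'E'
from h import *
s,p,R=st(); d=S.T@(p-O); a=np.arctan2(d[1],d[0]); F=S.T@s['wrist_force']
print('t',s['time_s'],'r',np.hypot(*d[:2]).round(1),'wheel',(a-.55).round(3),'tan clockwise force on tool',(F[0]*np.sin(a)-F[1]*np.cos(a)).round(1),'tool F',(R.T@s['wrist_force']).round(1),s['grip_force'])
E
python3 w.py
```

```text
t 21.4 r 70.4 wheel 0.297 tan clockwise force on tool -0.5 tool F [-1.6 -0.5 -5.9] 39.32564914226532
```

Request:
{"op": "move_arm", "data": {
  "motion": [0, 0.02, 0, 0, 0, 0.003, 0, 0.02, 0, 0, 0, 0.003, 0, 0.02, 0, 0, 0, 0.003, 0, 0.02, 0, 0, 0, 0.003, 0, 0.02, 0, 0, 0, 0.003]
}}

```text
time_s: 21.9
ee_pos: [647.4, 83.2, 81.2]
tcp_rot: [[0.817, 0.577, 0.001], [0.577, -0.817, 0.001], [0.001, 0.0, -1.0]]
wrist_force: [-2.0, 0.3, 6.6]
gripper_width: 17.0
grip_force: 39.7
```

Request:
{"op": "move_arm", "data": {
  "motion": [0, 0.02, 0, 0, 0, 0.003, 0, 0.02, 0, 0, 0, 0.003, 0, 0.02, 0, 0, 0, 0.003, 0, 0.02, 0, 0, 0, 0.003, 0, 0.02, 0, 0, 0, 0.003]
}}

```text
time_s: 22.4
ee_pos: [648.0, 82.4, 81.2]
tcp_rot: [[0.825, 0.565, 0.001], [0.565, -0.825, 0.001], [0.001, 0.0, -1.0]]
wrist_force: [-2.1, 0.8, 7.4]
gripper_width: 16.8
grip_force: 39.7
```

```bash
python3 w.py
```

```text
t 22.4 r 70.4 wheel 0.273 tan clockwise force on tool -1.8 tool F [-1.3 -1.8 -7.4] 39.657965898513794
```

Request:
{"op": "move_arm", "data": {
  "motion": [0, 0.02, 0, 0, 0, 0.003, 0, 0.02, 0, 0, 0, 0.003, 0, 0.02, 0, 0, 0, 0.003, 0, 0.02, 0, 0, 0, 0.003, 0, 0.02, 0, 0, 0, 0.003]
}}

```text
time_s: 22.9
ee_pos: [648.6, 81.5, 81.3]
tcp_rot: [[0.834, 0.552, 0.002], [0.552, -0.834, 0.001], [0.002, 0.0, -1.0]]
wrist_force: [-1.5, -0.2, 7.3]
gripper_width: 17.3
grip_force: 39.7
```

Request:
{"op": "move_arm", "data": {
  "motion": [0, 0.02, 0, 0, 0, 0.003, 0, 0.02, 0, 0, 0, 0.003, 0, 0.02, 0, 0, 0, 0.003, 0, 0.02, 0, 0, 0, 0.003, 0, 0.02, 0, 0, 0, 0.003]
}}

```text
time_s: 23.4
ee_pos: [649.1, 80.6, 81.2]
tcp_rot: [[0.842, 0.54, 0.001], [0.54, -0.842, 0.0], [0.001, 0.0, -1.0]]
wrist_force: [-2.0, -0.2, 7.4]
gripper_width: 16.9
grip_force: 39.7
```

```bash
python3 w.py
```

```text
t 23.4 r 70.3 wheel 0.243 tan clockwise force on tool -0.9 tool F [-1.8 -0.9 -7.4] 39.652445912361145
```

Request:
{"op": "move_arm", "data": {
  "motion": [0, 0.02, 0, 0, 0, 0.003, 0, 0.02, 0, 0, 0, 0.003, 0, 0.02, 0, 0, 0, 0.003, 0, 0.02, 0, 0, 0, 0.003, 0, 0.02, 0, 0, 0, 0.003]
}}

```text
time_s: 23.9
ee_pos: [649.7, 79.7, 81.2]
tcp_rot: [[0.85, 0.527, 0.001], [0.527, -0.85, 0.0], [0.001, 0.0, -1.0]]
wrist_force: [-1.1, -0.0, 6.1]
gripper_width: 16.8
grip_force: 39.6
```

Request:
{"op": "move_arm", "data": {
  "motion": [0, 0.02, 0, 0, 0, 0.003, 0, 0.02, 0, 0, 0, 0.003, 0, 0.02, 0, 0, 0, 0.003, 0, 0.02, 0, 0, 0, 0.003, 0, 0.02, 0, 0, 0, 0.003]
}}

```text
time_s: 24.4
ee_pos: [650.2, 78.9, 81.3]
tcp_rot: [[0.858, 0.514, 0.002], [0.514, -0.858, 0.0], [0.002, 0.0, -1.0]]
wrist_force: [-1.4, 0.0, 6.7]
gripper_width: 17.0
grip_force: 39.6
```

```bash
python3 w.py
```

```text
t 24.4 r 70.4 wheel 0.213 tan clockwise force on tool -0.8 tool F [-1.2 -0.7 -6.7] 39.64741408824921
```

Request:
{"op": "move_arm", "data": {
  "motion": [0, 0.02, 0, 0, 0, 0.003, 0, 0.02, 0, 0, 0, 0.003, 0, 0.02, 0, 0, 0, 0.003, 0, 0.02, 0, 0, 0, 0.003, 0, 0.02, 0, 0, 0, 0.003]
}}

```text
time_s: 24.9
ee_pos: [650.7, 78.0, 81.2]
tcp_rot: [[0.865, 0.501, 0.001], [0.501, -0.865, 0.0], [0.001, 0.0, -1.0]]
wrist_force: [-1.4, 0.0, 7.3]
gripper_width: 17.0
grip_force: 39.6
```

Request:
{"op": "move_arm", "data": {
  "motion": [0, 0.02, 0, 0, 0, 0.003, 0, 0.02, 0, 0, 0, 0.003, 0, 0.02, 0, 0, 0, 0.003, 0, 0.02, 0, 0, 0, 0.003, 0, 0.02, 0, 0, 0, 0.003]
}}

```text
time_s: 25.4
ee_pos: [651.2, 77.1, 81.2]
tcp_rot: [[0.873, 0.488, 0.002], [0.488, -0.873, 0.0], [0.001, 0.0, -1.0]]
wrist_force: [-1.2, 0.1, 6.5]
gripper_width: 17.1
grip_force: 39.6
```

```bash
python3 w.py
```

```text
t 25.4 r 70.3 wheel 0.184 tan clockwise force on tool -0.6 tool F [-1.  -0.6 -6.5] 39.64253067970276
```

Request:
{"op": "move_arm", "data": {
  "motion": [0, 0.02, 0, 0, 0, 0.003, 0, 0.02, 0, 0, 0, 0.003, 0, 0.02, 0, 0, 0, 0.003, 0, 0.02, 0, 0, 0, 0.003, 0, 0.02, 0, 0, 0, 0.003]
}}

```text
time_s: 25.9
ee_pos: [651.7, 76.2, 81.2]
tcp_rot: [[0.88, 0.475, 0.002], [0.475, -0.88, 0.0], [0.002, 0.001, -1.0]]
wrist_force: [-1.0, 0.3, 6.4]
gripper_width: 16.7
grip_force: 39.6
```

Request:
{"op": "move_arm", "data": {
  "motion": [0, 0.02, 0, 0, 0, 0.003, 0, 0.02, 0, 0, 0, 0.003, 0, 0.02, 0, 0, 0, 0.003, 0, 0.02, 0, 0, 0, 0.003, 0, 0.02, 0, 0, 0, 0.003]
}}

```text
time_s: 26.4
ee_pos: [652.2, 75.3, 81.3]
tcp_rot: [[0.887, 0.462, 0.002], [0.462, -0.887, 0.0], [0.002, 0.001, -1.0]]
wrist_force: [-1.5, 0.1, 6.9]
gripper_width: 16.9
grip_force: 39.6
```

```bash
python3 w.py
```

```text
t 26.4 r 70.3 wheel 0.155 tan clockwise force on tool -0.8 tool F [-1.3 -0.8 -6.9] 39.63779926300049
```

Request:
{"op": "move_arm", "data": {
  "motion": [0, 0.02, 0, 0, 0, 0.003, 0, 0.02, 0, 0, 0, 0.003, 0, 0.02, 0, 0, 0, 0.003, 0, 0.02, 0, 0, 0, 0.003, 0, 0.02, 0, 0, 0, 0.003]
}}

```text
time_s: 26.9
ee_pos: [652.6, 74.3, 81.2]
tcp_rot: [[0.894, 0.448, 0.001], [0.448, -0.894, 0.0], [0.001, 0.0, -1.0]]
wrist_force: [-0.8, -0.4, 7.0]
gripper_width: 17.1
grip_force: 39.6
```

Request:
{"op": "move_arm", "data": {
  "motion": [0, 0.02, 0, 0, 0, 0.003, 0, 0.02, 0, 0, 0, 0.003, 0, 0.02, 0, 0, 0, 0.003, 0, 0.02, 0, 0, 0, 0.003, 0, 0.02, 0, 0, 0, 0.003]
}}

```text
time_s: 27.4
ee_pos: [653.1, 73.4, 81.3]
tcp_rot: [[0.9, 0.435, 0.002], [0.435, -0.9, 0.0], [0.002, 0.001, -1.0]]
wrist_force: [-1.1, -0.9, 7.1]
gripper_width: 17.0
grip_force: 39.6
```

```bash
python3 w.py
```

```text
t 27.4 r 70.3 wheel 0.125 tan clockwise force on tool 0.3 tool F [-1.4  0.4 -7.1] 39.63276386260986
```

Request:
{"op": "move_arm", "data": {
  "motion": [0, 0.02, 0, 0, 0, 0.003, 0, 0.02, 0, 0, 0, 0.003, 0, 0.02, 0, 0, 0, 0.003, 0, 0.02, 0, 0, 0, 0.003, 0, 0.02, 0, 0, 0, 0.003]
}}

```text
time_s: 27.9
ee_pos: [653.3, 73.0, 81.2]
tcp_rot: [[0.907, 0.422, 0.001], [0.422, -0.907, 0.001], [0.001, -0.0, -1.0]]
wrist_force: [-2.0, 2.2, 7.3]
gripper_width: 17.0
grip_force: 39.7
```

Request:
{"op": "move_arm", "data": {
  "motion": [0, 0.02, 0, 0, 0, 0.003, 0, 0.02, 0, 0, 0, 0.003, 0, 0.02, 0, 0, 0, 0.003, 0, 0.02, 0, 0, 0, 0.003, 0, 0.02, 0, 0, 0, 0.003]
}}

```text
time_s: 28.4
ee_pos: [653.3, 72.9, 81.2]
tcp_rot: [[0.913, 0.409, 0.001], [0.409, -0.913, 0.001], [0.001, -0.001, -1.0]]
wrist_force: [-3.8, 2.5, 7.1]
gripper_width: 17.1
grip_force: 39.8
```

```bash
python3 w.py
```

```text
t 28.4 r 70.3 wheel 0.117 tan clockwise force on tool -3.9 tool F [-2.4 -3.9 -7.1] 39.818424582481384
```

The pawl has caught at about 0.117 rad, with roughly 2 N/mm of compliance. I'll build the pull gradually, without rotation.

Request:
{"op": "move_arm", "data": {
  "motion": [0, 0.04, 0, 0, 0, 0, 0, 0.04, 0, 0, 0, 0, 0, 0.04, 0, 0, 0, 0, 0, 0.04, 0, 0, 0, 0, 0, 0.04, 0, 0, 0, 0]
}}

```text
time_s: 28.9
ee_pos: [653.4, 72.8, 81.2]
tcp_rot: [[0.912, 0.41, -0.001], [0.41, -0.912, 0.003], [0.001, -0.003, -1.0]]
wrist_force: [-6.7, 8.2, 10.0]
gripper_width: 16.9
grip_force: 40.2
```

```bash
python3 w.py
```

```text
t 28.9 r 70.3 wheel 0.116 tan clockwise force on tool -10.3 tool F [ -2.8 -10.3 -10. ] 40.19076347351074
```

Request:
{"op": "move_arm", "data": {
  "motion": [0, 0.04, 0, 0, 0, 0, 0, 0.04, 0, 0, 0, 0, 0, 0.04, 0, 0, 0, 0, 0, 0.02, 0, 0, 0, 0, 0, 0, 0, 0, 0, 0]
}}

```text
time_s: 29.4
ee_pos: [653.4, 72.8, 81.2]
tcp_rot: [[0.912, 0.411, -0.002], [0.411, -0.912, 0.004], [0.0, -0.004, -1.0]]
wrist_force: [-8.0, 10.0, 11.4]
gripper_width: 16.6
grip_force: 40.5
```

```bash
python3 w.py
```

```text
t 29.4 r 70.3 wheel 0.115 tan clockwise force on tool -12.5 tool F [ -3.2 -12.5 -11.3] 40.466185212135315
```

Request:
{"op": "move_arm", "data": {
  "motion": [0, 0.04, 0, 0, 0, 0, 0, 0.04, 0, 0, 0, 0, 0, 0, 0, 0, 0, 0, 0, 0, 0, 0, 0, 0, 0, 0, 0, 0, 0, 0]
}}

```text
time_s: 29.9
ee_pos: [653.4, 72.7, 81.2]
tcp_rot: [[0.911, 0.412, -0.002], [0.412, -0.911, 0.005], [0.0, -0.005, -1.0]]
wrist_force: [-9.6, 10.6, 11.3]
gripper_width: 17.1
grip_force: 40.7
```

Request:
{"op": "move_arm", "data": {
  "motion": [0, 0, 0, 0, 0, 0, 0, 0, 0, 0, 0, 0, 0, 0, 0, 0, 0, 0, 0, 0, 0, 0, 0, 0, 0, 0, 0, 0, 0, 0]
}}

```text
time_s: 30.4
ee_pos: [653.4, 72.8, 81.2]
tcp_rot: [[0.911, 0.412, -0.002], [0.412, -0.911, 0.005], [0.0, -0.005, -1.0]]
wrist_force: [-9.5, 10.7, 11.0]
gripper_width: 16.9
grip_force: 40.7
```

```bash
python3 w.py
```

```text
t 30.4 r 70.3 wheel 0.115 tan clockwise force on tool -13.7 tool F [ -4.3 -13.7 -11. ] 40.68366587162018
```

Request:
{"op": "move_arm", "data": {
  "motion": [0, 0.03, 0, 0, 0, 0, 0, 0.03, 0, 0, 0, 0, 0, 0, 0, 0, 0, 0, 0, 0, 0, 0, 0, 0, 0, 0, 0, 0, 0, 0]
}}

```text
time_s: 30.9
ee_pos: [653.4, 72.7, 81.2]
tcp_rot: [[0.911, 0.412, -0.003], [0.412, -0.911, 0.005], [-0.0, -0.006, -1.0]]
wrist_force: [-11.0, 12.8, 12.5]
gripper_width: 17.0
grip_force: 40.8
```

Request:
{"op": "move_arm", "data": {
  "motion": [0, 0, 0, 0, 0, 0, 0, 0, 0, 0, 0, 0, 0, 0, 0, 0, 0, 0, 0, 0, 0, 0, 0, 0, 0, 0, 0, 0, 0, 0]
}}

```text
time_s: 31.4
ee_pos: [653.4, 72.7, 81.2]
tcp_rot: [[0.911, 0.412, -0.003], [0.412, -0.911, 0.005], [-0.0, -0.006, -1.0]]
wrist_force: [-10.9, 11.3, 12.7]
gripper_width: 16.8
grip_force: 40.8
```

Request:
{"op": "move_arm", "data": {
  "motion": [0, -0.08, 0, 0, 0, 0, 0, -0.08, 0, 0, 0, 0, 0, -0.08, 0, 0, 0, 0, 0, -0.08, 0, 0, 0, 0, 0, -0.08, 0, 0, 0, 0]
}}

```text
time_s: 31.9
ee_pos: [653.4, 72.8, 81.2]
tcp_rot: [[0.912, 0.41, 0.0], [0.41, -0.912, 0.002], [0.001, -0.002, -1.0]]
wrist_force: [-3.5, 3.5, 7.5]
gripper_width: 17.1
grip_force: 39.9
```

```bash
python3 w.py
```

```text
t 31.9 r 70.2 wheel 0.116 tan clockwise force on tool -4.7 tool F [-1.7 -4.7 -7.5] 39.85643684864044
```

A pull of about 15 N was held for over 0.5 s and has been eased off. Next I open, rise and check.

Request:
{"op": "move_arm", "data": {
  "motion": [0, -0.04, 0, 0, 0, 0, 0, 0, 0, 0, 0, 0, 0, 0, 0, 0, 0, 0, 0, 0, 0, 0, 0, 0, 0, 0, 0, 0, 0, 0],
  "jaw": 0.5
}}

```text
time_s: 32.4
ee_pos: [653.6, 71.0, 80.0]
tcp_rot: [[0.913, 0.407, -0.0], [0.407, -0.913, -0.0], [-0.0, 0.0, -1.0]]
wrist_force: [0.8, 0.0, 0.0]
gripper_width: 42.5
grip_force: 0.0
```

Request:
{"op": "move_arm", "data": {
  "motion": [0, 0, -1.5, 0, 0, 0, 0, 0, -3, 0, 0, 0, 0, 0, -3, 0, 0, 0, 0, 0, -3, 0, 0, 0, 0, 0, -3, 0, 0, 0]
}}

```text
time_s: 32.9
ee_pos: [653.5, 71.2, 217.7]
tcp_rot: [[0.913, 0.407, 0.001], [0.407, -0.913, 0.0], [0.001, 0.0, -1.0]]
wrist_force: [-0.1, -0.1, 0.3]
gripper_width: 42.8
grip_force: 0.0
```

Request:
{"op": "move_arm", "data": {
  "motion": [0, 0, 0, 0, 0, 0, 0, 0, 0, 0, 0, 0, 0, 0, 0, 0, 0, 0, 0, 0, 0, 0, 0, 0, 0, 0, 0, 0, 0, 0]
}}

```text
time_s: 33.4
ee_pos: [653.2, 71.1, 214.2]
tcp_rot: [[0.913, 0.408, -0.002], [0.408, -0.913, -0.0], [-0.001, -0.0, -1.0]]
wrist_force: [-0.4, -0.2, -0.4]
gripper_width: 42.9
grip_force: 0.0
```

```bash
python3 - <<'E'
from h import *
im,P,ok=cloud('side'); cv2.imwrite('pics/s5.png',cv2.resize(im[180:340,220:400,::-1],None,fx=3.5,fy=3.5,interpolation=3))
i=im.astype(int); m=ok&(i[...,0]>130)&(i[...,1]<50)&(i[...,2]<50)&(P[...,2]>70)&(P[...,2]<100)
q=P[m];q=q[abs(q[:,1]+86)<30]; print(q.mean(0),q.min(0),q.max(0))
E
```

```text
[559.65340515 -87.27515923  85.64835882] [ 550.56087622 -111.17838251   81.45669266] [567.84601159 -62.48281263  88.8325497 ]
```

View pics/s5.png

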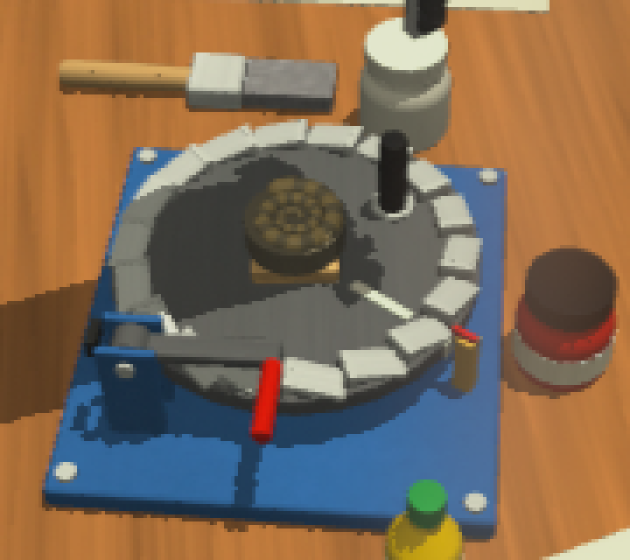

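The pawl is fully down: the bar at (266,400) sits about 5 mm lower than before the pull. The mark at (385,298) points to the pointer at (466,333), and the fingers are clear of everything.

```bash
python3 -c "
from station import bot
print(bot.sign_off())"
```

```text
the job is handed in; nothing more can be done
None
```

I handed the job in at about 33 s: the pawl is down in the notch with the white mark beside the pointer (wheel at about 0.12 rad), after a light pull of about 15 N at the handle held for over half a second. The sign-off returned no verdict. By the pictures and force readings, the robot kept clear of the cast, pots, bottle and brush.

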